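# Bolt the specimen case for the courier

### The arm

A 6-joint arm with a two-finger parallel gripper is mounted at the origin on the work surface. World frame = base frame: x ahead of the robot, y to its left, z up, the work surface at z = 0. Lengths are in m, angles in rad, forces in N, time in s.
With the tool pointing down it reaches from about 0.3 to 0.75 m from the base axis. Payload 8.5 kg.
Tool frame: the origin (TCP) lies midway between the tips of the shut fingers; the grasp point (between the pads) lies 19 mm behind it; z points along the fingers, y is the direction in which the jaws open and shut (so a half turn about z gives the same grasp; the last joint's range is limited). The gripper opens to 88 mm and grips with 3 to 60 N. Pads are 18 mm wide; open, the fingers measure 123 mm over their backs; the gripper's body (75 mm by 187 mm) begins 45 mm behind the grasp point.
Start: joints at [1.046, 0.381, 1.297, -0, 1.464, -0.215], TCP at [0.168, 0.524, 0.21] pointing down, gripper open.
Joint ranges: [-3.11, 3.11], [-0.89, 2.33], [0.22, 2.48], [-1.42, 4.56], [0.17, 2.85], [-2.88, 2.88]. Speed limits (rad/s): [2.39, 2.39, 3.14, 3.14, 3.14, 3.14].

### API

Orientations are given as a rotation vector (axis times angle).
In Python, from workcell import manip gives the robot as it stands.
- The arm moves only by the tool send_rows, never from a script. Its argument "motion" is one flat list of numbers, 5 for each row, row after row: the shift along the tool's x, y, z in m, then the turn about the tool's z in degrees, then the finger opening in m, from 0 to 0.0881. In form: [dx, dy, dz, turn, grip, dx, dy, dz, turn, grip, ...]. A call has 1 to 12 rows; each row shifts and turns the pose as measured when the row begins, along the tool's axes as they then stand; what a row does not reach is not made up. A row lasts 1/8 s, in which the tool goes at most 62.5 mm and 10.7 degrees, less where a joint would pass 70% of its speed; a pose out of reach is approached as far as the arm can. A call is refused whole if a number of a shift passes 0.0625 or a number of a turn 10.7, either way. A call with a gripper value outside its range is refused whole. The fingers move at their own pace and stop on an object; "force" is the grip in N (left out, the last holds). Time passes only in rows, so rows that do not move let the fingers close. It gives the time, the measured TCP pose, the force and the opening at its end, in the units of the state.
- manip.get_obs(): the state, without advancing time (a new reading comes with each control period).
- manip.get_image(name): name is "side" or "top" or "wrist"; returns a dict with "color" (400x640x3 uint8, red, green, blue), "intrinsics" (3x3 intrinsics, pixels), "world_from_camera" (4x4, takes a point from camera to world coordinates). Camera axes: x right, y down, z forward; pixel columns grow to the right and rows downward; lengths in m; the calibration is good to about 2 mm. A picture is of the moment at which its call begins. There is no depth.
- manip.close_job(): hands the job in, once; it reports no verdict.
Trained networks look in a picture, given as the dict that the camera call returned (one of the last four; its "shot" number tells which), for a name from the list of things; names that differ only in an ending like _2 or _b are one class to them, and where a whole thing is asked for, a point or a joint stands for the part that bears it (a point fixed in the world has none). Each returns a list of dicts, best first, with "conf" (0 to 1); they miss things now and then, are a little off and sometimes report something else, mostly with a low value. They report only what shows in the picture. A call takes as long as a camera call.
- manip.spot_in(label, picture): "position" ([column, row] in pixels, amid what is visible of it).
- manip.masks_of(label, picture): "region" (400x640 bool, what is visible of it) and "position" ([column, row] in pixels, amid what is visible of it).
The state is a dict: "clock": time; "q": joint angles; "dq": joint speeds; "effort": joint torques, N m; "tool_pos": TCP position; "eef_rot": TCP orientation; "wrist_force": force on the tool from outside, world axes, zero at the start; "wrist_torque": the same for the moment, N m; "grip_width": opening from 0.0 (shut) to 1.0 (fully open).
Only numpy, scipy, OpenCV 4.12 (cv2) and the standard library are available. Lean on these libraries where they do the work, as an engineer would, in place of code of your own. Each camera call takes 0.05 s, during which the arm holds its last target. There are 200 camera calls.

### The job

The specimen transport case is packed and shut, but its barrel bolt is still parked open. Bolt it for the courier: lift the bolt handle out of the open notch, slide the bolt through the keeper until it comes up against the end stop, and let the handle right down into the locking notch; then let go. Do it gently and by feel, without forcing the bolt against its stop or notches, and leave the case and everything lying about where they are.

Things in the scene. Friction and masses are not known exactly. Their poses are not given: they have to be found in the camera images.
- case: Blue plastic transport case, aluminium edges, 280 (x) by 400 (y) by 150 mm high, about 4 kg, loose on the bench: it slides if pushed hard. Origin: centre of its underside; z up; yaw varies. The two lid leaves are shut and stay shut; they meet at y = 0. The steel barrel bolt lies on the flat lid (z = 150 mm) on the -x (robot) side, its rod along y, and shoots towards -y.
- keep: Steel fixed part of the bolt on the lid: base plate, 2 round guides and a 4 mm upright notched plate. Origin: on the lid surface under the rod axis, at the middle of the open notch (case x = -60, y = +105 mm); axes as the case's. Rod axis at z = 22 mm. Notched plate at x = -17 to -13 mm, top z = 32 mm; open notch 11 mm wide. Guides 34 mm high at most.
- bracket (a point): Middle of the locking bracket's range, on the lid surface, 60 mm from the open notch towards -y. The bracket (plate at x = -21 to -17 mm from the rod, top z = 32 mm) holds the locking notch, 10.5 mm wide. It is screwed on through slotted holes: its notch lies up to 16 mm to either side of this point along y, which is not measured.
- end_stop (a point): Point over the rod, 4 mm beyond the bracket point towards -y: where the bracket's end stop would be in mid-range (it shifts with the bracket). The stop reaches across the rod, x = -12 to 6 mm from the rod axis, top 40 mm above the lid. When the raised handle's stem touches it, the stem is at the middle of the locking notch, 1.25 mm to spare each side.
- keeper (a point): Middle of the round keeper on the other lid leaf, on the rod axis, 122 mm from the open notch towards -y; it is 18 mm long along y and 34 mm high. The shot rod passes through it.
- bolt (a joint): Travel of the bolt along its rod towards the case's -y, in m: 0 with the handle in the middle of the open notch, growing as it is shot. Friction about 1.5 N; pressing on its stop, plates or notches with over 18 N is forcing it (a push on the grip across the rod presses about three times as hard on the plates). The locking notch lies at 0.044 to 0.076, to be found by feel.
- handle (a joint): Turn of the handle about the rod, rad: 0 fully down in a notch (pointing to the case's -x and 12 degrees up), growing as it is lifted, at most 1.4 (just past upright). It passes over the plates between the notches only above about 0.7. It falls by its own weight; let down between the notches it rests on a plate at 0.5 to 0.7.
- grip (a point): Middle of the steel grip at the handle's end, 52 mm from the rod axis. The grip is round, 14 mm thick, from 36 to 68 mm from the rod axis; inwards of it is an 8 mm round stem. With the handle down this point is 33 mm above the lid. It can be pinched from above, fingers closing along the rod, and turns between the fingers as it is swung about the rod.
- stem (a point): Point on the rod axis at the foot of the handle's stem; travels with the bolt.
- rod_tip (a point): End of the 12 mm steel rod, on its axis, 102 mm ahead of the stem; it passes through the keeper on the other leaf when the bolt is shot.
- label_roll: Roll of paper labels lying flat on the lid, 68 mm across, 38 mm high; bystander.
- tube_block: White foam block with five red-capped tubes standing on the lid behind the bolt, 70 by 90 mm, 65 mm high; bystander.
- scanner: Black and orange hand scanner lying on the bench, about 100 by 190 mm, 62 mm high; bystander.
- marker: Square marker pen lying on the bench, 130 mm long, 15 mm thick; bystander.
- tape_roll: Roll of tape lying flat on the bench, 90 mm across, 24 mm high; bystander.
- label_box: Cardboard box on the bench, 75 by 120 by 60 mm; bystander.

How it is judged:
On the way, in this order (a step that is already met when the one before it is completed fails the run):
1. the handle is lifted clear of the open notch (value of joint handle above 0.62 rad and value of joint bolt below 0.012 m), for 0.05 s.
2. the bolt is slid through the keeper with the handle raised (value of joint bolt above 0.038 m and value of joint handle above 0.45 rad), for 0.05 s.
At the end, for the whole second after the job is handed in: The bolt is shot at least 41 mm (its tip 135 mm or more past the open notch, so through the keeper) and the handle is down in the locking notch (turn below 0.1 rad) and still; the case stands flat, within 12 mm of where it was (value of joint bolt above 0.041 m and value of joint handle below 0.1 rad and y of rod_tip in the frame of keep below -0.135 m and velocity of joint handle between -0.1 and 0.1 rad/s and distance of case from where it was at the start of the episode below 0.012 m and angle between case's own z axis and vertical below 0.03 rad); the robot touches nothing.
It fails at once if the bolt handle is forced against its stop, plate or notches (over 18 N) (contact force between handle and keep above 18 N).
It fails at once if the case is shoved more than 15 mm (distance of case from where it was at the start of the episode above 0.015 m).
It fails at once if something on the lid is disturbed (distance of any of label_roll, tube_block from where it was at the start of the episode above 0.03 m).
It fails at once if something on the bench is disturbed (distance of any of scanner, marker, tape_roll, label_box from where it was at the start of the episode above 0.03 m).
It also fails if it takes over 51 s, if anything falls off the work surface, if the arm or the gripper's body presses on something with over 40 N, if the wrist force passes 120 N, or if a joint passes its speed limit or range.

## Working session

There is one attempt and no reset: what is moved stays moved. The work goes in short steps, Python scripts to look and compute and a tool call to move; the robot and the scene stay as the last step left them, time stands still between calls to the robot, and variables do not carry over. Pictures are saved under pics/ and viewed, about 8 in all and at most 12, crops included, and the job is handed in when it is done.

Besides the shell and the picture viewer there is one more tool, called after "Emit:" as a command line: name --argument value ..., lists and objects as JSON in quotes. send_rows: Moves the arm, as the interface text tells. Its arguments: {"type":"object","properties":{"motion":{"type":"array","items":{"type":"number"}},"force":{"type":"number"}},"required":["motion"]}

```bash
mkdir -p pics; cat > h.py <<'E'
import numpy as np,cv2
from workcell import manip
from scipy.spatial.transform import Rotation as R
def ray(p,px):
    K=np.array(p["intrinsics"]);T=np.array(p["world_from_camera"])
    d=T[:3,:3]@np.linalg.solve(K,[px[0],px[1],1.]);return T[:3,3],d
def atz(p,px,z):
    o,d=ray(p,px);return o+d*(z-o[2])/d[2]
def proj(p,X):
    K=np.array(p["intrinsics"]);T=np.linalg.inv(np.array(p["world_from_camera"]))
    c=K@(T[:3,:3]@np.array(X)+T[:3,3]);return c[:2]/c[2]
def tri(l):
    A=np.zeros((3,3));b=np.zeros(3)
    for p,px in l:
        o,d=ray(p,px);d=d/np.linalg.norm(d);M=np.eye(3)-np.outer(d,d);A+=M;b+=M@o
    return np.linalg.solve(A,b)
def save(p,n,crop=None,s=1):
    im=p["color"][:,:,::-1]
    if crop: im=im[crop[1]:crop[3],crop[0]:crop[2]]
    cv2.imwrite("pics/"+n,cv2.resize(im,None,fx=s,fy=s,interpolation=cv2.INTER_CUBIC))
E
python3 - <<'E'
from h import *
np.set_printoptions(precision=4,suppress=True)
P={}
o=manip.get_obs();print({k:np.round(o[k],3) for k in o})
for n in("top","side"):
    p=manip.get_image(n);save(p,n+"0.png");P[n]=p
    print(n,np.array(p["world_from_camera"])[:3,3])
    for l in("case","keep","grip","stem","rod_tip","keeper","bracket","end_stop","label_roll","tube_block"):
        r=manip.spot_in(l,p);print(l,[(np.round(x["position"]),round(x["conf"],2)) for x in r[:2]])
E
```

```text
{'clock': np.float64(0.0), 'q': array([ 1.046,  0.381,  1.298, -0.   ,  1.464, -0.215]), 'dq': array([ 0.002,  0.001,  0.001, -0.   ,  0.001,  0.002]), 'effort': array([  0.   , -43.794, -22.455,   0.071,   0.035,  -0.   ]), 'tool_pos': array([0.168, 0.524, 0.21 ]), 'eef_rot': array([-0.485, -3.104,  0.002]), 'wrist_force': array([ 0.422,  1.038, -0.051]), 'wrist_torque': array([-0.04 ,  0.004,  0.025]), 'grip_width': np.float64(1.001)}
top [ 0.3298 -0.0282  1.5261]
case [(array([324., 175.]), 0.74)]
keep [(array([312., 190.]), 0.67)]
grip [(array([313., 190.]), 0.68), (array([292., 194.]), 0.63)]
stem []
rod_tip [(array([290., 185.]), 0.67)]
keeper [(array([311., 190.]), 0.55), (array([292., 193.]), 0.43)]
bracket [(array([316., 187.]), 0.64)]
end_stop [(array([313., 191.]), 0.59)]
label_roll [(array([350., 146.]), 0.67), (array([301., 141.]), 0.27)]
tube_block [(array([302., 141.]), 0.62)]
side [-0.1831 -1.101   0.9849]
case [(array([348., 208.]), 0.98), (array([326., 188.]), 0.63)]
keep [(array([331., 189.]), 0.92)]
grip [(array([349., 211.]), 0.53)]
stem []
rod_tip [(array([233., 194.]), 0.43), (array([330., 190.]), 0.31)]
keeper [(array([326., 188.]), 0.82)]
bracket [(array([329., 187.]), 0.68), (array([410., 291.]), 0.67)]
end_stop [(array([329., 188.]), 0.67), (array([310., 176.]), 0.29)]
label_roll [(array([353., 170.]), 0.59), (array([375., 186.]), 0.5)]
tube_block [(array([354., 168.]), 0.84), (array([367., 324.]), 0.58)]
```

```bash
python3 - <<'E'
import cv2,numpy as np
a=cv2.imread("pics/top0.png")[80:290,200:440];b=cv2.imread("pics/side0.png")[120:300,240:480]
cv2.imwrite("pics/a.png",cv2.resize(a,None,fx=2.8,fy=2.8,interpolation=cv2.INTER_CUBIC))
cv2.imwrite("pics/b.png",cv2.resize(b,None,fx=3,fy=3,interpolation=cv2.INTER_CUBIC))
E
```

```text
(no output)
```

View pics/a.png

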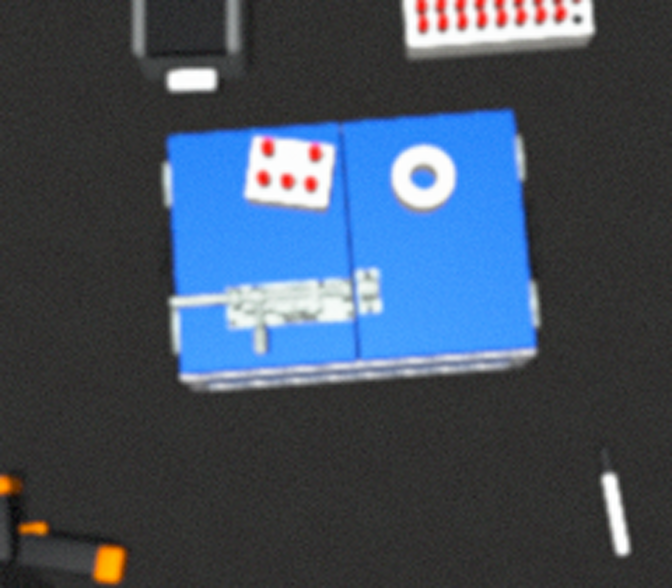

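View pics/b.png

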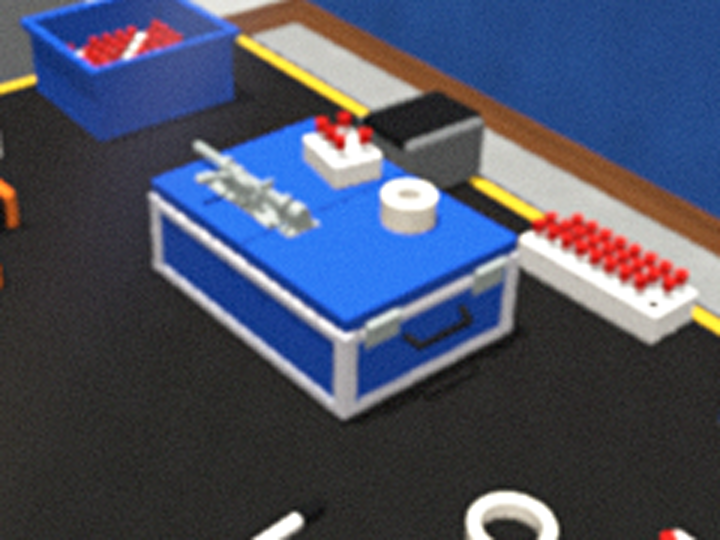

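The top picture shows the bolt with its grip at about px (293,201), the tube block behind it and the label roll off to the right. The side picture shows the case shut, with the bolt near px (325,188).

```bash
cat > case.py <<'E'
from h import *
E
python3 - <<'E'
from h import *
np.set_printoptions(precision=4,suppress=True)
p=manip.get_image("top")
c=[np.array([200+u/2.8,80+v/2.8]) for u,v in((168,135),(512,110),(535,350),(181,375))]
C=np.array([atz(p,x,.15) for x in c]);print(C,C.mean(0))
d1=(C[0]-C[1]);d2=C[3]-C[2];print(np.linalg.norm(d1),np.linalg.norm(d2))
d=d1+d2;yaw=np.arctan2(-d[0],d[1])
# x edges
e=(C[0]-C[3])+(C[1]-C[2]);print("yaw",np.degrees(yaw),np.degrees(np.arctan2(e[1],e[0])))
g=atz(p,(200+261/2.8,80+342/2.8),.183);print("grip",g)
Rz=np.array([[np.cos(yaw),-np.sin(yaw)],[np.sin(yaw),np.cos(yaw)]])
k=C.mean(0)[:2]+Rz@[-.06,.105];print("keep",k,"grip pred",k+Rz@[-.051,0])
o=manip.get_obs();T=R.from_rotvec(o["eef_rot"]).as_matrix();print(T)
E
```

```text
[[ 0.7654  0.1726  0.15  ]
 [ 0.7845 -0.219   0.15  ]
 [ 0.5088 -0.2329  0.15  ]
 [ 0.4905  0.1595  0.15  ]] [ 0.6373 -0.03    0.15  ]
0.3920744023743338 0.39283584844123653
yaw 2.7284935178326637 2.8211604252826494
grip [0.5205 0.068  0.183 ]
keep [0.5724 0.0721] grip pred [0.5214 0.0696]
[[-0.9524  0.3049 -0.    ]
 [ 0.3049  0.9524 -0.    ]
 [ 0.     -0.     -1.    ]]
```

Emit:
send_rows --motion '[0,0,-0.05,-10.3,0.04,0,0,-0.05,-10.3,0.04,-0.033,-0.047,0,0,0.04,-0.033,-0.047,0,0,0.04,-0.033,-0.047,0,0,0.04,-0.033,-0.047,0,0,0.04,-0.033,-0.047,0,0,0.04,-0.033,-0.047,0,0,0.04,-0.033,-0.047,0,0,0.04,-0.033,-0.047,0,0,0.04]'

```text
clock: 2.4
tool_pos: [0.4614, 0.1566, 0.3147]
eef_rot: [-0.108, 3.136, 0.001]
wrist_force: [-0.2, 0.5, 0.0]
grip_width: 0.454
```

```bash
cat > st.py <<'E'
from h import *
np.set_printoptions(precision=4,suppress=True)
K0=np.array([.572,.071]);YAW=np.radians(2.75)
def st():
    o=manip.get_obs();T=R.from_rotvec(o["eef_rot"]).as_matrix();f=np.array(o["wrist_force"])
    c,s=np.cos(YAW),np.sin(YAW);M=np.array([[c,s],[-s,c]]);q=np.array(o["tool_pos"])
    k=M@(q[:2]-K0)
    print("t",round(float(o["clock"]),2),"tcp",q,"ang_y",round(np.degrees(np.arctan2(T[1,1],T[0,1])),2),"zz",round(T[2,2],4),"keepframe mm",np.round(k*1e3,1),round((q[2]-.15)*1e3,1),"Fkeep",np.round(M@f[:2],2),round(f[2],2),"grip",round(float(o["grip_width"])*88.1,1))
    return o
if __name__=="__main__": st()
E
python3 st.py
```

```text
t 2.4 tcp [0.4614 0.1566 0.3147] ang_y 93.96 zz -1.0 keepframe mm [-106.4   90.8] 164.7 Fkeep [-0.15  0.52] 0.04 grip 40.0
```

```bash
python3 - <<'E'
from st import *
p=manip.get_image("wrist");save(p,"w1.png")
print(np.array(p["world_from_camera"]))
for l in("keep","grip","stem","rod_tip","keeper","bracket","end_stop"):
    r=manip.spot_in(l,p);print(l,[(np.round(x["position"]),round(x["conf"],2)) for x in r[:2]])
print(proj(p,[.5215,.069,.183]))
E
```

```text
[[-0.0686  0.953   0.295   0.3854]
 [ 0.9976  0.0656  0.0202  0.1516]
 [-0.0001  0.2957 -0.9553  0.4882]
 [ 0.      0.      0.      1.    ]]
keep [(array([188., 250.]), 0.61)]
grip [(array([239., 232.]), 0.58)]
stem [(array([242., 231.]), 0.67)]
rod_tip [(array([235., 265.]), 0.79), (array([247., 348.]), 0.6)]
keeper [(array([189., 246.]), 0.65)]
bracket [(array([186., 246.]), 0.71)]
end_stop [(array([192., 247.]), 0.68), (array([239., 260.]), 0.42)]
[236.1392 226.3983]
```

View pics/w1.png

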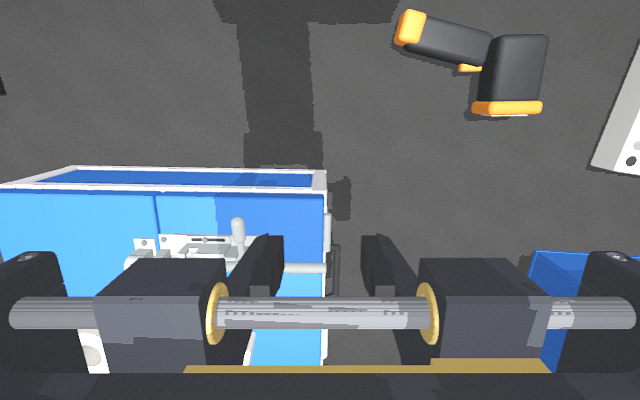

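Emit:
send_rows --motion '[-0.02,-0.035,0.01,1.2,0.04,-0.02,-0.035,0.01,0,0.04,-0.016,-0.03,0.025,0,0.04,0,0,0.025,0,0.04,0,0,0.01,0,0.04]'

```text
clock: 3.42
tool_pos: [0.5224, 0.0656, 0.235]
eef_rot: [-0.094, 3.132, 0.001]
wrist_force: [-0.1, 0.0, 1.2]
grip_width: 0.45
```

```bash
python3 - <<'E'
from st import *
st()
p=manip.get_image("wrist");save(p,"w2.png",(160,40,420,240),3)
T=np.array(p["world_from_camera"])
for l in("grip","stem","bracket","end_stop","keeper"):
    r=manip.spot_in(l,p);print(l,[(np.round(x["position"]),round(x["conf"],2)) for x in r[:2]])
print(proj(p,[.5215,.069,.183]))
E
```

```text
t 3.42 tcp [0.5224 0.0656 0.235 ] ang_y 93.43 zz -1.0 keepframe mm [-49.9  -3. ] 85.0 Fkeep [-0.11  0.02] 1.16 grip 39.6
grip [(array([329., 220.]), 0.73)]
stem [(array([327., 223.]), 0.93)]
bracket [(array([262., 235.]), 0.74)]
end_stop [(array([267., 231.]), 0.56)]
keeper [(array([225., 207.]), 0.55)]
[326.2051 201.2018]
```

View pics/w2.png

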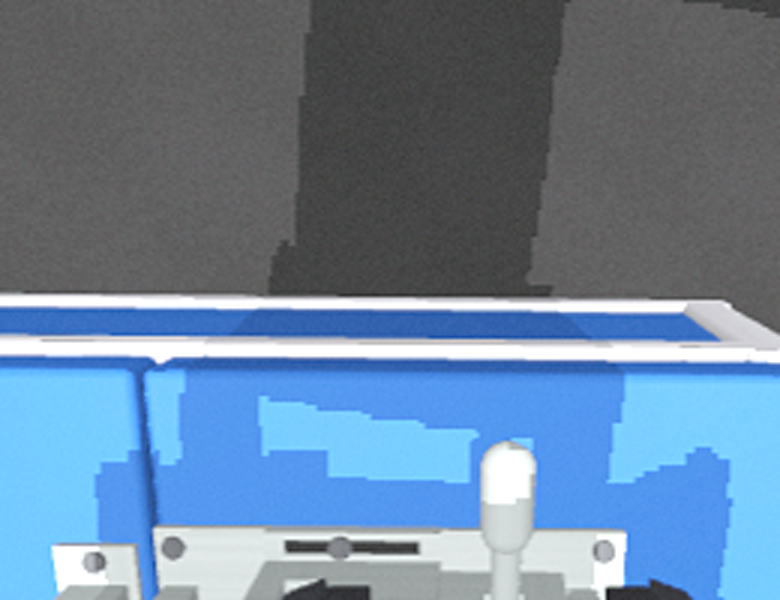

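```bash
python3 - <<'E'
from st import *
p=manip.get_image("wrist")
c,s=np.cos(YAW),np.sin(YAW);M=np.array([[c,s],[-s,c]])
def k(u,v,z):
    X=atz(p,(160+u/3,40+v/3),z);return np.round(1e3*(M@(X[:2]-K0)),1)
print("grip",k(508,497,.185),"tip",k(508,442,.188), "join",k(508,552,.183))
for n,u,v,z in(("slotL",285,547,.152),("slotR",420,547,.152),("screw",340,547,.152),("baseL",155,530,.152),("baseR",626,533,.152),("s1",172,547,.152),("s2",603,551,.152),("lidseam",150,400,.15),("brL",250,590,.182),("brR",440,570,.182),("cornerR",722,303,.15),("edgeL",0,345,.15),("edgeR",780,355,.15)): print(n,k(u,v,z))
E
```

```text
grip [-45.9   2.5] tip [-61.6   2.1] join [-29.7   2.8]
slotL [-17.4 -63.4]
slotR [-17.8 -22.7]
screw [-17.6 -46.8]
baseL [ -22.4 -101.9]
baseR [-23.1  39. ]
s1 [-17.  -97.4]
s2 [-17.2  32.4]
lidseam [ -61.9 -100.2]
brL [-17.4 -66.6]
brR [-23.9 -15.3]
cornerR [-91.5  62.1]
edgeL [ -77.4 -141.1]
edgeR [-77.   79.9]
```

```bash
sed -i 's/K0=.*;YAW/K0=np.array([.576,.0737]);YAW/' st.py
```

Emit:
send_rows --motion '[-0.002,0.0055,0.015,0.7,0.04,-0.001,0.001,0.02,0,0.04,0,0,0.02,0,0.04,0,0,0.015,0,0.04,0,0,0.003,0,0.04]'

```text
clock: 4.4
tool_pos: [0.5266, 0.0738, 0.1597]
eef_rot: [-0.071, 3.128, 0.001]
wrist_force: [0.2, 0.6, -0.1]
grip_width: 0.456
```

```bash
python3 - <<'E'
from st import *
st()
p=manip.get_image("wrist");save(p,"w3.png",(200,140,440,320),3)
E
```

```text
t 4.4 tcp [0.5266 0.0738 0.1597] ang_y 92.6 zz -0.9999 keepframe mm [-49.3   2.5] 9.7 Fkeep [0.2  0.55] -0.08 grip 40.2
```

View pics/w3.png

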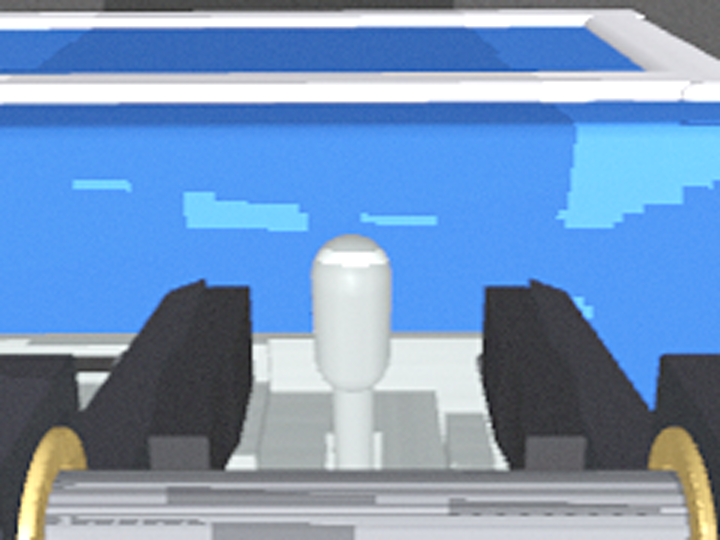

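Fingers straddle the grip: gap centre is at crop col 367 and the grip at 352, so about 2.5 mm to -y. I'll centre, raise slightly and close lightly.

Emit:
send_rows --motion '[0.001,-0.0026,-0.006,0,0.04,0,0,0,0,0.024,0,0,0,0,0.01,0,0,0,0,0.01,0,0,0,0,0.01,0,0,0,0,0.01]' --force 6

```text
clock: 5.2
tool_pos: [0.5264, 0.071, 0.168]
eef_rot: [-0.07, 3.125, 0.0]
wrist_force: [0.4, 0.5, -0.0]
grip_width: 0.116
```

```bash
python3 st.py
```

```text
t 5.2 tcp [0.5264 0.071  0.168 ] ang_y 92.58 zz -0.9999 keepframe mm [-49.6  -0.3] 18.0 Fkeep [0.46 0.5 ] -0.03 grip 10.2
```

```bash
python3 - <<'E'
from st import *
st()
p=manip.get_image("wrist");save(p,"w4.png",(200,140,440,320),3)
E
```

```text
t 5.2 tcp [0.5264 0.071  0.168 ] ang_y 92.58 zz -0.9999 keepframe mm [-49.6  -0.3] 18.0 Fkeep [0.46 0.5 ] -0.03 grip 10.2
```

View pics/w4.png

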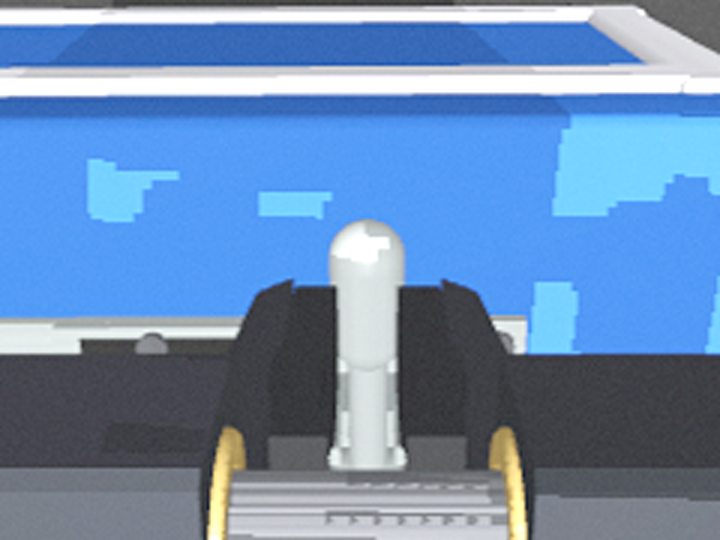

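```bash
python3 - <<'E'
from st import *
p=manip.get_image("wrist")
c,s=np.cos(YAW),np.sin(YAW);M=np.array([[c,s],[-s,c]])
def q(x,y,z):
    w=M.T@np.array([x,y])+K0*1e3;X=[w[0]/1e3,w[1]/1e3,.15+z/1e3];u=proj(p,X);return np.round([(u[0]-200)*3,(u[1]-140)*3],0)
for z in(18,33,37):
    for x in(-58.6,-49.6,-40.6): print("pad",x,z,q(x,-5,z),q(x,5,z))
for r in(36,52,68): 
    a=np.radians(12);print("grip",r,q(-r*np.cos(a),-7,22+r*np.sin(a)),q(-r*np.cos(a),7,22+r*np.sin(a)))
st()
E
```

```text
pad -58.6 18 [341. 228.] [391. 228.]
pad -49.6 18 [342. 269.] [391. 269.]
pad -40.6 18 [342. 309.] [391. 309.]
pad -58.6 33 [339. 258.] [393. 258.]
pad -49.6 33 [340. 302.] [393. 302.]
pad -40.6 33 [340. 345.] [393. 345.]
pad -58.6 37 [338. 267.] [394. 267.]
pad -49.6 37 [339. 312.] [393. 312.]
pad -40.6 37 [340. 356.] [393. 355.]
grip 36 [331. 361.] [402. 360.]
grip 52 [329. 296.] [403. 296.]
grip 68 [327. 225.] [405. 224.]
t 5.3 tcp [0.5264 0.0711 0.168 ] ang_y 92.59 zz -0.9999 keepframe mm [-49.6  -0.3] 18.0 Fkeep [0.01 0.4 ] -1.13 grip 10.0
```

Emit:
send_rows --motion '[0,0,0,0,0.004,0,0,0,0,0.004]'

```text
clock: 5.55
tool_pos: [0.5264, 0.071, 0.1679]
eef_rot: [-0.071, 3.125, 0.001]
wrist_force: [0.4, -0.5, 0.2]
grip_width: 0.047
```

```bash
python3 st.py
```

```text
t 5.55 tcp [0.5264 0.071  0.1679] ang_y 92.59 zz -0.9999 keepframe mm [-49.7  -0.3] 17.9 Fkeep [ 0.38 -0.55] 0.19 grip 4.2
```

```bash
python3 - <<'E'
from st import *
p=manip.get_image("wrist");a=p["color"][140:320,200:440,::-1]
s=manip.get_image("side");u=proj(s,[.5264,.071,.18]).astype(int);b=s["color"][u[1]-50:u[1]+40,u[0]-60:u[0]+60,::-1]
f=lambda i,k:cv2.resize(i,None,fx=k,fy=k,interpolation=cv2.INTER_CUBIC)
cv2.imwrite("pics/w5.png",np.hstack([f(a,1.6),f(b,3.2)]))
E
```

```text
(no output)
```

View pics/w5.png

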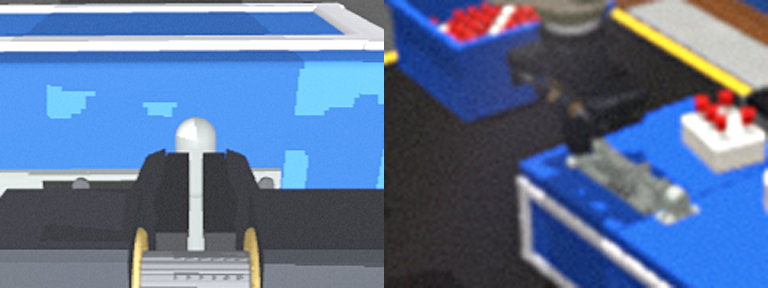

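```bash
python3 - <<'E'
from st import *
p=manip.get_image("wrist");o=manip.get_obs();print(np.array(p["world_from_camera"]),p["intrinsics"])
def tm(pos,rv):
    T=np.eye(4);T[:3,:3]=R.from_rotvec(rv).as_matrix();T[:3,3]=pos;return T
X=np.linalg.inv(tm(o["tool_pos"],o["eef_rot"]))@np.array(p["world_from_camera"]);print(X)
l=[]
for pos,rv,px in(([.4614,.1566,.3147],[-.108,3.136,.001],(238,217)),([.5224,.0656,.235],[-.094,3.132,.001],(329.3,187.3)),([.5266,.0738,.1597],[-.071,3.128,.001],(317.3,218.3)),([.5264,.071,.168],[-.07,3.125,0],(322.5,213.3))):
    l.append(({"intrinsics":p["intrinsics"],"world_from_camera":tm(pos,rv)@X},px))
print(tri(l),tri(l[1:]),[np.round(proj(c,tri(l))-px,1) for c,px in l])
# finger tip edge in tool frame
d=np.linalg.inv(tm(o["tool_pos"],o["eef_rot"]))
for z in(0,-.01,-.02,-.027):
    c=p; Tt=tm(o["tool_pos"],o["eef_rot"])
    print(z,[np.round(proj(p,(Tt@[x,0,z,1])[:3]),0) for x in(.009,0,-.009)])
E
```

```text
[[-0.0447  0.9506  0.3073  0.4482]
 [ 0.999   0.0427  0.0131  0.0679]
 [-0.0006  0.3076 -0.9515  0.3406]
 [ 0.      0.      0.      1.    ]] [[308.8917   0.     321.9622]
 [  0.     308.8917 194.5743]
 [  0.       0.       1.    ]]
[[-0.0004 -0.9563 -0.2923  0.0755]
 [ 1.     -0.0002 -0.0007  0.0003]
 [ 0.0006 -0.2923  0.9563 -0.1739]
 [ 0.      0.      0.      1.    ]]
[0.5106 0.0708 0.1817] [0.5113 0.0708 0.1792] [array([ 0. , -0.5]), array([0.1, 0. ]), array([-0.1,  0.5]), array([-0.1,  0.4])]
0 [array([322., 216.]), array([322., 230.]), array([322., 243.])]
-0.01 [array([322., 222.]), array([322., 237.]), array([322., 251.])]
-0.02 [array([322., 229.]), array([322., 244.]), array([322., 259.])]
-0.027 [array([322., 234.]), array([322., 250.]), array([322., 265.])]
```

The fingers shut above the grip, so the tips sit higher over the handle than computed. Opening, and going lower step by step while watching the force.

Emit:
send_rows --motion '[0,0,0,0,0.03,0,0,0,0,0.03,0,0,0,0,0.03,0,0,0.006,0,0.03,0,0,0.005,0,0.03,0,0,0.003,0,0.03,0,0,0,0,0.03]'

```text
clock: 6.58
tool_pos: [0.5265, 0.0711, 0.1526]
eef_rot: [-0.07, 3.126, 0.001]
wrist_force: [-0.5, -0.0, 0.0]
grip_width: 0.338
```

```bash
python3 st.py
```

```text
t 6.58 tcp [0.5265 0.0711 0.1526] ang_y 92.58 zz -0.9999 keepframe mm [-49.6  -0.3] 2.6 Fkeep [-0.47 -0.01] 0.03 grip 29.8
```

Emit:
send_rows --motion '[0,0,0,0,0.018,0,0,0,0,0.01,0,0,0,0,0.01,0,0,0,0,0.01]' --force 5

```text
clock: 7.08
tool_pos: [0.5266, 0.071, 0.1527]
eef_rot: [-0.07, 3.125, 0.001]
wrist_force: [-0.7, -0.2, -0.6]
grip_width: 0.156
```

```bash
python3 st.py
```

```text
t 7.08 tcp [0.5266 0.071  0.1527] ang_y 92.58 zz -0.9999 keepframe mm [-49.5  -0.3] 2.7 Fkeep [-0.73 -0.21] -0.65 grip 13.8
```

Emit:
send_rows --motion '[0,0,0,0,0.02,0,0,0,0,0.02,0,0,0.003,0,0.02,0,0,0.002,0,0.02,0,0,0.002,0,0.02]'

```text
clock: 7.7
tool_pos: [0.5268, 0.071, 0.1455]
eef_rot: [-0.07, 3.125, 0.0]
wrist_force: [-0.4, 0.1, 0.5]
grip_width: 0.228
```

```bash
python3 st.py
```

```text
t 7.7 tcp [0.5268 0.071  0.1455] ang_y 92.58 zz -0.9999 keepframe mm [-49.3  -0.3] -4.5 Fkeep [-0.37  0.16] 0.48 grip 20.1
```

Emit:
send_rows --motion '[0,0,0,0,0.012,0,0,0,0,0.008,0,0,0,0,0.008,-0.001,0,-0.0035,0,0.008,-0.001,0,-0.0035,0,0.008,-0.002,0,-0.004,0,0.008,-0.002,0,-0.004,0,0.008]' --force 5

```text
clock: 8.57
tool_pos: [0.5325, 0.0713, 0.1611]
eef_rot: [-0.071, 3.126, 0.001]
wrist_force: [1.4, -0.7, -2.1]
grip_width: 0.156
```

```bash
python3 st.py
```

```text
t 8.57 tcp [0.5325 0.0713 0.1611] ang_y 92.58 zz -0.9999 keepframe mm [-43.5  -0.3] 11.1 Fkeep [ 1.38 -0.73] -2.06 grip 13.7
```

Emit:
send_rows --motion '[-0.0025,0,-0.0038,0,0.008,-0.0027,0,-0.0036,0,0.008,-0.003,0,-0.0033,0,0.008,-0.0033,0,-0.003,0,0.008,-0.0036,0,-0.0027,0,0.008,-0.0037,0,-0.0025,0,0.008,-0.0038,0,-0.002,0,0.008,0,0,0,0,0.008]'

```text
clock: 9.57
tool_pos: [0.5566, 0.0725, 0.184]
eef_rot: [-0.071, 3.126, 0.001]
wrist_force: [-1.0, 0.6, -0.3]
grip_width: 0.155
```

```bash
python3 - <<'E'
from st import *
st()
p=manip.get_image("wrist");a=p["color"][120:340,180:460,::-1]
cv2.imwrite("pics/w6.png",cv2.resize(a,None,fx=2,fy=2,interpolation=cv2.INTER_CUBIC))
E
```

```text
t 9.57 tcp [0.5566 0.0725 0.184 ] ang_y 92.59 zz -0.9999 keepframe mm [-19.5  -0.2] 34.0 Fkeep [-1.01  0.61] -0.26 grip 13.7
```

View pics/w6.png

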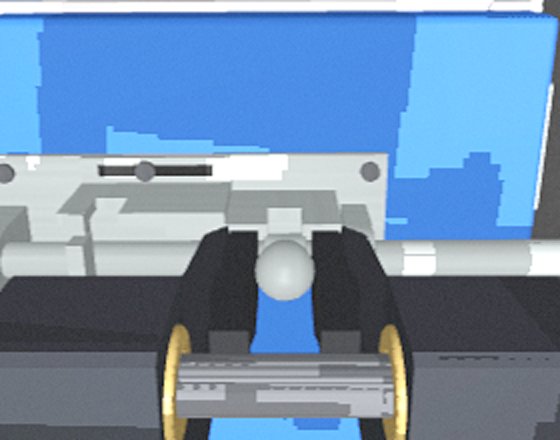

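The handle is raised, with the grip end at crop (285,270). The open notch shows at col 285, the bracket notch at about col 110 and the stop across the rod at about cols 68-95. Estimating travel from that.

```bash
python3 - <<'E'
from st import *
p=manip.get_image("wrist")
c,s=np.cos(YAW),np.sin(YAW);M=np.array([[c,s],[-s,c]])
def k(u,v,z):
    X=atz(p,(180+u/2,120+v/2),.15+z/1e3);return np.round(1e3*(M@(X[:2]-K0)),1)
for n,u,v,z in(("opennotch",285,210,32),("lockL",97,202,32),("lockR",127,202,32),("stopR",95,240,34),("stopL",68,240,34),("screw",145,171,3)):print(n,k(u,v,z))
E
```

```text
opennotch [-21.9   0.3]
lockL [-24.7 -57.1]
lockR [-24.7 -47.9]
stopR [-12.9 -58.3]
stopL [-12.9 -66.6]
screw [-24.2 -48.7]
```

Emit:
send_rows --motion '[0,-0.002,0,0,0.008,0,-0.004,0,0,0.008,0,-0.005,0,0,0.008,0,-0.005,0,0,0.008,0,-0.005,0,0,0.008,0,-0.005,0,0,0.008,0,-0.005,0,0,0.008,0,-0.005,0,0,0.008,0,-0.004,0,0,0.008,0,-0.002,0,0,0.008]'

```text
clock: 10.92
tool_pos: [0.5583, 0.0279, 0.1837]
eef_rot: [-0.07, 3.126, 0.003]
wrist_force: [0.5, 2.6, -1.2]
grip_width: 0.154
```

```bash
python3 st.py
```

```text
t 10.93 tcp [0.5583 0.0279 0.1837] ang_y 92.58 zz -0.9999 keepframe mm [-19.9 -44.9] 33.7 Fkeep [0.64 2.53] -1.18 grip 13.6
```

Travel is about 44.7 mm, with 2.5 N drag. Creeping toward the stop.

Emit:
send_rows --motion '[0,-0.0015,0,0,0.008,0,-0.0015,0,0,0.008,0,-0.001,0,0,0.008]'

```text
clock: 11.3
tool_pos: [0.5585, 0.0237, 0.1837]
eef_rot: [-0.071, 3.126, 0.003]
wrist_force: [-0.2, 2.5, -1.1]
grip_width: 0.15
```

```bash
python3 st.py
```

```text
t 11.3 tcp [0.5585 0.0237 0.1837] ang_y 92.59 zz -0.9999 keepframe mm [-19.9 -49.1] 33.7 Fkeep [-0.07  2.52] -1.11 grip 13.2
```

Emit:
send_rows --motion '[0,-0.001,0,0,0.008,0,-0.001,0,0,0.008]'

```text
clock: 11.55
tool_pos: [0.5586, 0.0217, 0.1837]
eef_rot: [-0.071, 3.126, 0.003]
wrist_force: [0.5, 1.3, -0.3]
grip_width: 0.155
```

```bash
python3 st.py
```

```text
t 11.55 tcp [0.5586 0.0217 0.1837] ang_y 92.6 zz -0.9999 keepframe mm [-19.9 -51.1] 33.7 Fkeep [0.55 1.28] -0.27 grip 13.7
```

Emit:
send_rows --motion '[0,-0.0008,0,0,0.008,0,-0.0008,0,0,0.008]'

```text
clock: 11.8
tool_pos: [0.5587, 0.02, 0.1837]
eef_rot: [-0.071, 3.126, 0.003]
wrist_force: [0.4, 1.1, -0.2]
grip_width: 0.153
```

```bash
python3 st.py
```

```text
t 11.8 tcp [0.5587 0.02   0.1837] ang_y 92.6 zz -0.9999 keepframe mm [-19.9 -52.8] 33.7 Fkeep [0.46 1.13] -0.22 grip 13.5
```

Emit:
send_rows --motion '[0,-0.0007,0,0,0.008]'

```text
clock: 11.92
tool_pos: [0.5586, 0.0192, 0.1837]
eef_rot: [-0.071, 3.126, 0.003]
wrist_force: [0.4, 1.9, -1.4]
grip_width: 0.159
```

```bash
python3 st.py
```

```text
t 11.93 tcp [0.5586 0.0192 0.1837] ang_y 92.6 zz -0.9999 keepframe mm [-19.9 -53.6] 33.7 Fkeep [0.47 1.85] -1.36 grip 14.0
```

Emit:
send_rows --motion '[0,-0.0007,0,0,0.008]'

```text
clock: 12.05
tool_pos: [0.5587, 0.0185, 0.1837]
eef_rot: [-0.071, 3.126, 0.003]
wrist_force: [0.6, 1.3, -1.5]
grip_width: 0.156
```

```bash
python3 st.py
```

```text
t 12.05 tcp [0.5587 0.0185 0.1837] ang_y 92.6 zz -0.9999 keepframe mm [-19.9 -54.3] 33.7 Fkeep [0.68 1.23] -1.49 grip 13.7
```

Emit:
send_rows --motion '[0,-0.0007,0,0,0.008]'

```text
clock: 12.18
tool_pos: [0.5588, 0.0177, 0.1837]
eef_rot: [-0.071, 3.126, 0.003]
wrist_force: [0.6, 1.6, -1.0]
grip_width: 0.159
```

Emit:
send_rows --motion '[0,-0.0007,0,0,0.008]'

```text
clock: 12.3
tool_pos: [0.5588, 0.017, 0.1837]
eef_rot: [-0.071, 3.126, 0.003]
wrist_force: [0.1, 1.4, -2.1]
grip_width: 0.156
```

Emit:
send_rows --motion '[0,-0.0006,0,0,0.008]'

```text
clock: 12.42
tool_pos: [0.5588, 0.0163, 0.1837]
eef_rot: [-0.071, 3.126, 0.003]
wrist_force: [0.2, 1.8, -0.6]
grip_width: 0.154
```

```bash
python3 st.py
```

```text
t 12.43 tcp [0.5588 0.0163 0.1837] ang_y 92.6 zz -0.9999 keepframe mm [-19.9 -56.5] 33.7 Fkeep [0.33 1.83] -0.6 grip 13.6
```

```bash
python3 - <<'E'
from st import *
p=manip.get_image("wrist");a=p["color"][160:260,240:400,::-1]
cv2.imwrite("pics/w7.png",cv2.resize(a,None,fx=4,fy=4,interpolation=cv2.INTER_CUBIC))
E
```

```text
(no output)
```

View pics/w7.png

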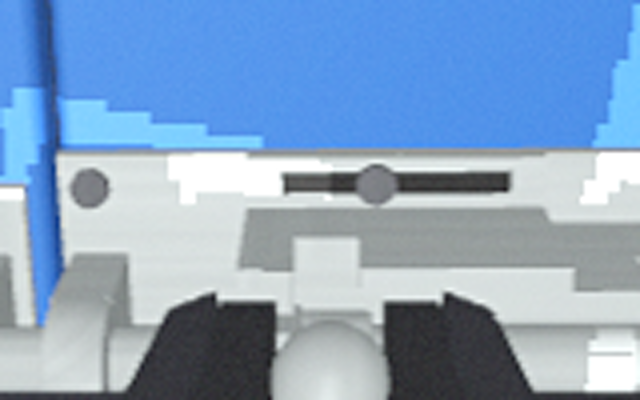

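The locking notch (crop cols 295-360, centre 327) is almost under the grip (330), so the stop should be within about 1 mm.

Emit:
send_rows --motion '[0,-0.0005,0,0,0.008]'

```text
clock: 12.6
tool_pos: [0.5588, 0.0158, 0.1837]
eef_rot: [-0.071, 3.126, 0.003]
wrist_force: [1.2, 2.0, -1.1]
grip_width: 0.154
```

Emit:
send_rows --motion '[0,-0.0005,0,0,0.008]'

```text
clock: 12.72
tool_pos: [0.5588, 0.0156, 0.1837]
eef_rot: [-0.071, 3.126, 0.004]
wrist_force: [1.1, 4.8, -1.6]
grip_width: 0.154
```

```bash
python3 st.py
```

```text
t 12.72 tcp [0.5588 0.0156 0.1837] ang_y 92.6 zz -0.9999 keepframe mm [-20.  -57.2] 33.7 Fkeep [1.32 4.77] -1.63 grip 13.6
```

Stop felt: 4.8 N and the motion stalled. Backing off slightly and letting the handle down along its arc.

Emit:
send_rows --motion '[0.0036,0.0003,0.002,0,0.008,0.0037,0,0.0025,0,0.008,0.0036,0,0.0027,0,0.008,0.0033,0,0.003,0,0.008]'

```text
clock: 13.22
tool_pos: [0.5441, 0.015, 0.1732]
eef_rot: [-0.071, 3.125, 0.002]
wrist_force: [1.2, 2.0, -0.5]
grip_width: 0.157
```

```bash
python3 st.py
```

```text
t 13.22 tcp [0.5441 0.015  0.1732] ang_y 92.61 zz -0.9999 keepframe mm [-34.7 -57.1] 23.2 Fkeep [1.28 1.95] -0.49 grip 13.8
```

Emit:
send_rows --motion '[0.003,0.0002,0.0033,0,0.008,0.0026,0,0.0036,0,0.008]'

```text
clock: 13.48
tool_pos: [0.538, 0.0147, 0.1657]
eef_rot: [-0.071, 3.125, 0.002]
wrist_force: [-0.4, 0.3, -0.4]
grip_width: 0.16
```

```bash
python3 st.py
```

```text
t 13.47 tcp [0.538  0.0147 0.1657] ang_y 92.6 zz -0.9999 keepframe mm [-40.8 -57.1] 15.7 Fkeep [-0.41  0.31] -0.35 grip 14.1
```

Emit:
send_rows --motion '[0.0022,0,0.0036,0,0.008,0.002,0,0.0036,0,0.008]'

```text
clock: 13.72
tool_pos: [0.5336, 0.0145, 0.1578]
eef_rot: [-0.071, 3.125, 0.002]
wrist_force: [0.8, 1.1, -0.4]
grip_width: 0.153
```

```bash
python3 st.py
```

```text
t 13.72 tcp [0.5336 0.0145 0.1578] ang_y 92.6 zz -0.9999 keepframe mm [-45.2 -57.1] 7.8 Fkeep [0.82 1.1 ] -0.41 grip 13.5
```

Emit:
send_rows --motion '[0.0012,0,0.0036,0,0.008,0.0008,0,0.0036,0,0.008,0.0003,0,0.002,0,0.008]'

```text
clock: 14.1
tool_pos: [0.5306, 0.0143, 0.1476]
eef_rot: [-0.071, 3.127, 0.002]
wrist_force: [-1.7, 1.0, -0.2]
grip_width: 0.155
```

```bash
python3 st.py
```

```text
t 14.1 tcp [0.5306 0.0143 0.1476] ang_y 92.6 zz -0.9999 keepframe mm [-48.2 -57.1] -2.4 Fkeep [-1.65  1.12] -0.19 grip 13.7
```

Emit:
send_rows --motion '[0,0,0.001,0,0.008,0,0,0,0,0.02,0,0,0,0,0.036,0,0,0,0,0.036,0,0,0,0,0.036,0,0,-0.01,0,0.036,0,0,-0.02,0,0.036,0,0,-0.03,0,0.036,0,0,-0.03,0,0.036]'

```text
clock: 15.22
tool_pos: [0.5293, 0.0139, 0.2398]
eef_rot: [-0.071, 3.128, 0.001]
wrist_force: [0.1, -0.1, -0.1]
grip_width: 0.407
```

```bash
python3 - <<'E'
from st import *
st()
p=manip.get_image("wrist");a=p["color"][90:250,220:440,::-1]
cv2.imwrite("pics/w8.png",cv2.resize(a,None,fx=3,fy=3,interpolation=cv2.INTER_CUBIC))
E
```

```text
t 15.22 tcp [0.5293 0.0139 0.2398] ang_y 92.59 zz -0.9999 keepframe mm [-49.6 -57.5] 89.8 Fkeep [ 0.13 -0.15] -0.09 grip 35.8
```

View pics/w8.png

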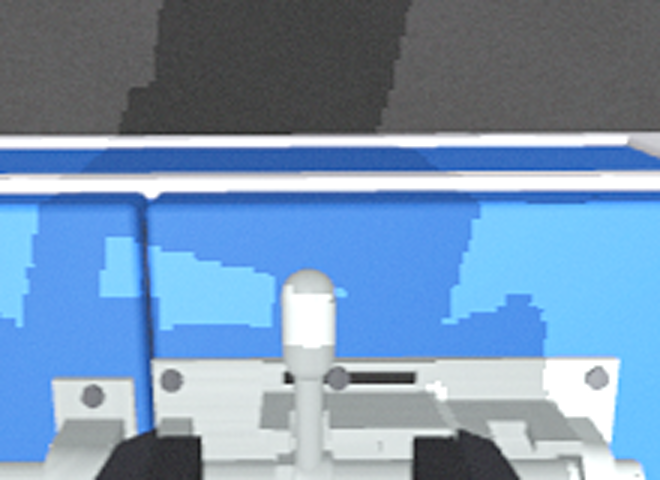

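```bash
python3 - <<'E'
from st import *
p=manip.get_image("wrist")
c,s=np.cos(YAW),np.sin(YAW);M=np.array([[c,s],[-s,c]])
def q(x,y,z):
    w=M.T@np.array([x,y])+K0*1e3;u=proj(p,[w[0]/1e3,w[1]/1e3,.15+z/1e3]);return np.round([(u[0]-220)*3,(u[1]-90)*3],0)
for h in(0,.1,.2,.5,.6):
    a=np.radians(12)+h;print(h,[q(-r*np.cos(a),-57,22+r*np.sin(a)) for r in(36,68)])
t=manip.get_image("top")
im=t["color"];print(manip.spot_in("case",t)[:1]);save(t,"top9.png",(200,80,440,290),2.8)
E
```

```text
0 [array([309., 364.]), array([308., 259.])]
0.1 [array([309., 372.]), array([308., 273.])]
0.2 [array([309., 381.]), array([308., 289.])]
0.5 [array([309., 415.]), array([309., 355.])]
0.6 [array([309., 428.]), array([309., 382.])]
[{'position': [341.8, 161.2], 'conf': 0.75}]
```

View pics/top9.png

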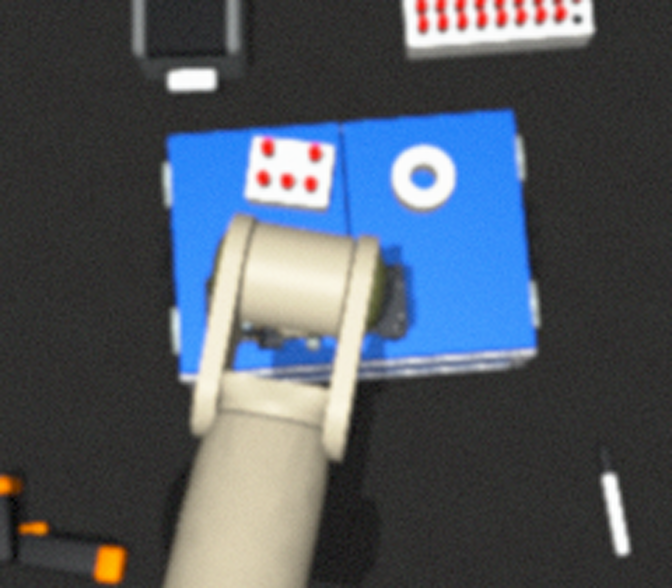

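```bash
python3 - <<'E'
from st import *
p=manip.get_image("wrist");o=manip.get_obs()
def tm(pos,rv):
    T=np.eye(4);T[:3,:3]=R.from_rotvec(rv).as_matrix();T[:3,3]=pos;return T
X=np.linalg.inv(tm(o["tool_pos"],o["eef_rot"]))@np.array(p["world_from_camera"])
c,s=np.cos(YAW),np.sin(YAW);M=np.array([[c,s],[-s,c]])
for n,pos,rv,y in(("w2",[.5224,.0656,.235],[-.094,3.132,.001],0),("w8",o["tool_pos"],o["eef_rot"],-57)):
    cam={"intrinsics":p["intrinsics"],"world_from_camera":tm(pos,rv)@X}
    for h in(0,.1,.2):
        a=np.radians(12)+h;L=[]
        for r in(36,68):
            w=M.T@np.array([-r*np.cos(a),y])+K0*1e3;L.append(proj(cam,[w[0]/1e3,w[1]/1e3,.15+(22+r*np.sin(a))/1e3])[1])
        w=M.T@np.array([-17,y+10])+K0*1e3;sl=proj(cam,[w[0]/1e3,w[1]/1e3,.152])[1]
        print(n,h,np.round(L,1),"slot",round(sl,1))
print("obs w2 join/tip",40+552/3,40+442/3,"slot",40+547/3,"w8",90+375/3,90+270/3,"slot",90+378/3)
E
```

```text
w2 0 [222.  186.8] slot 229.1
w2 0.1 [224.8 191.6] slot 229.1
w2 0.2 [228.  197.4] slot 229.1
w8 0 [215.8 180.4] slot 223.3
w8 0.1 [218.5 185. ] slot 223.3
w8 0.2 [221.6 190.7] slot 223.3
obs w2 join/tip 224.0 187.33333333333334 slot 222.33333333333334 w8 215.0 180.0 slot 216.0
```

```bash
python3 - <<'E'
from st import *
p=manip.get_image("wrist");o=st()
print(np.array(p["world_from_camera"])[:3,3])
c,s=np.cos(YAW),np.sin(YAW);M=np.array([[c,s],[-s,c]])
im=p["color"][90:250,220:440,::-1];im=np.ascontiguousarray(cv2.resize(im,None,fx=3,fy=3,interpolation=cv2.INTER_CUBIC))
for h,col in((0,(0,255,0)),(.1,(0,255,255)),(.2,(0,0,255))):
    a=np.radians(12)+h
    for r in(36,68):
        w=M.T@np.array([-r*np.cos(a),-57])+K0*1e3;u=proj(p,[w[0]/1e3,w[1]/1e3,.15+(22+r*np.sin(a))/1e3])
        x,y=int((u[0]-220)*3),int((u[1]-90)*3);cv2.line(im,(x-60,y),(x-28,y),col,1);print(h,r,y)
cv2.imwrite("pics/w9.png",im)
E
```

```text
t 15.53 tcp [0.5289 0.014  0.2372] ang_y 92.58 zz -0.9999 keepframe mm [-49.9 -57.4] 87.2 Fkeep [-0.91 -0.29] -0.35 grip 36.0
[0.4517 0.0107 0.4105]
0 36 379
0 68 273
0.1 36 388
0.1 68 287
0.2 36 397
0.2 68 304
```

View pics/w9.png

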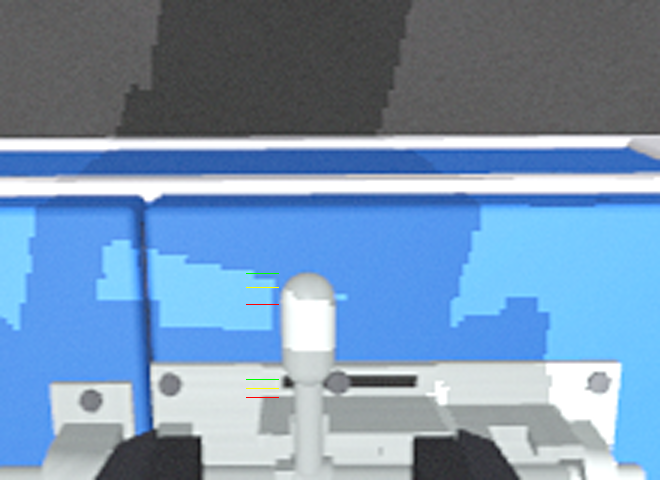

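The grip's tip (row 273) and join (row 378) match the handle = 0 marks, so the handle is fully down at about 57 mm travel.

```bash
python3 -c "
from workcell import manip
print(manip.close_job())"
```

```text
the job is handed in; nothing more can be done
None
```

The case is bolted and the job is handed in; it gave no verdict. I pinched the grip, lifted the handle about 1 rad and slid the bolt about 57 mm until it met the end stop. I then backed off slightly, let the handle down into the locking notch, let go and rose clear.

**Last checks:**
- **Handle:** in the final wrist picture the grip's tip and its join with the stem fall on the marks for fully down (within about 0.05 rad) at about 57 mm travel.
- **Force:** the highest wrist force I read was about 5 N, when the bolt met the stop. I read the force only between moves.
- **Case and bystanders:** in the last top picture the case outline, label roll, tube block, marker and the visible part of the scanner are where they started. The tape roll and label box were outside that crop.
- **Time:** the last reading before hand-in was 15.5 s, with the arm touching nothing.

**What disagreed:**
- **Finger height:** my first close shut above the grip without touching it. The fingertips sat over 20 mm higher relative to the handle than the stated tool point, so I went lower by feel.
- **Locking notch:** the picture put it at about 52.5 mm. By feel the stop came at about 57 mm, and I went by that.

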